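# Seat the notched collar on the keyed inspection spindle

## Robot

A 6-joint arm with a two-finger parallel gripper is mounted at the origin on the work surface. World frame = base frame: x ahead of the robot, y to its left, z up, the work surface at z = 0. Lengths are in m, angles in rad, forces in N, time in s.
With the tool pointing down it reaches from about 0.4 to 0.825 m from the base axis. Payload 7 kg.
Tool frame: the origin (TCP) lies at the very end of the fingers, on their centre line; the grasp point (between the pads) lies 19 mm behind it; y points along the fingers, x is the direction in which the jaws open and shut, and the axes are right-handed (so a half turn about y gives the same grasp; the last joint's range is limited). The gripper opens to 88 mm and grips with 3 to 60 N. Pads are 19 mm wide; open, the fingers measure 130 mm over their backs; the gripper's body (78 mm by 193 mm) begins 47 mm behind the grasp point.
Start: joints at [0.288, 0.359, 0.012, 0, -1.224, -0.288], TCP at [0.675, -0, 0.227] pointing down, gripper open.
Joint ranges: [-3.07, 3.07], [-1.43, 2.12], [-1.02, 1.25], [-3.03, 1.67], [-3.05, -0], [-3.03, 3.03]. Speed limits (rad/s): [2.39, 2.39, 3.01, 3.14, 3.14, 3.14].

## Interface

Orientations are given as [roll, pitch, yaw] about the fixed x, y, z axes, in that order (R = Rz(yaw) Ry(pitch) Rx(roll)).
In Python, from station import arm gives the robot as it stands.
- The arm moves only by the tool move_arm, never from a script. Its arguments are lists of equal length, an entry for each row: "jaw": the closure, from 0 (fully open) to 1 (shut); "offset": the shift along the tool's x, y, z in m, a list of three; "roll": the turn about the tool's y in rad. In form: {"jaw": [jaw, ...], "offset": [[dx, dy, dz], ...], "roll": [roll, ...]}. A call has 1 to 5 rows; each row shifts and turns the commanded pose from where the row before left it, along the tool's axes as they then stand; what a row does not reach is not made up. A row lasts 1/8 s, in which the tool goes at most 62.5 mm and 10.7 degrees, less where a joint would pass 70% of its speed; a pose out of reach is approached as far as the arm can. A call is refused whole if a number of a shift passes 0.0625 or a number of a turn 0.188, either way. A call with a gripper value outside its range is refused whole. The fingers move at their own pace and stop on an object; "grip_force" is the grip in N (left out, the last holds). Time passes only in rows, so rows that do not move let the fingers close. It gives the time, the measured TCP pose, the force and the opening at its end, in the units of the state.
- arm.get_state(): the state, without advancing time (a new reading comes with each control period).
- arm.grab_frame(name): name is "scene" or "side" or "wrist"; returns a dict with "pixels" (400x640x3 uint8, blue, green, red), "fovy" (degrees; the focal length in pixels is half the picture's height over the tangent of half this angle, whatever the lens; pixels are square), "cx", "cy" (the principal point, pixels), "dist_coeffs" ([k1, k2, p1, p2, k3] as OpenCV has them; the pictures are not rectified), "position" and "attitude" of the camera in the world; the wrist camera has in their place "hand_eye" (4x4, takes a point from camera to tool coordinates, whose origin is the TCP and whose axes are the tool frame's). Camera axes: x right, y down, z forward; pixel columns grow to the right and rows downward; lengths in m; the calibration is good to about 2 mm. A picture is of the moment at which its call begins: read the wrist's pose just before it. There is no depth.
- arm.job_done(): hands the job in, once; it reports no verdict.
Trained networks look in a picture, given as the dict that the camera call returned (one of the last four; its "shot" number tells which), for a name from the list of things; names that differ only in an ending like _2 or _b are one class to them, and where a whole thing is asked for, a point or a joint stands for the part that bears it (a point fixed in the world has none). Each returns a list of dicts, best first, with "p" (0 to 1); they miss things now and then, are a little off and sometimes report something else, mostly with a low value. They report only what shows in the picture. A call takes as long as a camera call. They do not tell look-alikes from the thing itself.
- arm.recognise(picture, thing): "position" ([x, y, z] in m, in world coordinates, good to about 4 mm: the middle of the surface that is visible of it).
- arm.landmark_of(picture, thing): "position" ([x, y, z] in m, in world coordinates, good to about 4 mm: a listed point, or the origin of a listed thing).
The state is a dict: "t": time; "q": joint angles; "qd": joint speeds; "joint_efforts": joint torques, N m; "eef_pos": TCP position; "ee_rot": TCP orientation; "force": force on the tool from outside, world axes, zero at the start; "moment": the same for the moment, N m; "width": finger opening in m.
Only numpy, scipy, OpenCV 4.12 (cv2) and the standard library are available. Lean on these libraries where they do the work, as an engineer would, in place of code of your own. Each camera call takes 0.05 s, during which the arm holds its last target.

## Task

Set up the inspection stand for the next pulse generator: take the large collar that has a notch through its side, turn it so that the notch lines up with the spindle's key, and lower it over the post until it sits flat, fully home on the shoulder, then let go. Leave the large plain collar and the small collar where they are.

Things in the scene. Friction and masses are not known exactly. Their poses are not given: they have to be found in the camera images.
- notched_collar: Part to fit: loose aluminium ring of 16 facets, 60 mm across, 30 mm high, bore 44 mm, about 0.09 kg, standing on the counter. A notch through its full height and wall opens at its +x side, 22 mm wide at the bore, flaring to 34 mm outside. Gripping facets at +y and -y, 60 mm apart. Origin: centre of the underside; z up the axis; +x out through the notch.
- spindle: Fixed stand: black round base 100 mm wide, 12 high; dark shoulder 58 mm wide, its flat top (the seat) at 30 mm; round post 26 mm wide, tapering from 52 mm height to 14 mm wide at its top at 64 mm. Key: upright rib 9 mm wide from the post out to 36 mm from the axis along +x, top at 46 mm. Heights are above the origin: on the axis at counter level, z up. A seated collar's underside is at 30 mm.
- plain_collar: Bystander: aluminium ring of the same size, 60 mm across and 30 mm high, closed all round with no notch. Leave it. Origin: centre of the underside, z up.
- small_collar: Bystander: smaller notched aluminium ring, 40 mm across, 18 mm high, bore 20 mm (too small for the post). Leave it. Origin: centre of the underside, z up, +x out through its notch.
There are look-alikes about, which are no part of the job. Leave any blue or orange look-alike of the notched_collar alone.

How it is judged:
At the end, for the whole second after the job is handed in: The notched collar rests fully home on the spindle's seat: its underside within 5 mm of the seat's height, its axis within 13 mm of the spindle's, level within 0.1 rad, with the key in its notch (notch direction within 0.6 rad of the key; the play of the key allows no more), at rest and released (z of notched_collar in the frame of spindle between 0.025 and 0.035 m and horizontal distance between notched_collar and spindle below 0.013 m and angle between the x axis of notched_collar and the x axis of spindle, either way round below 0.6 rad and angle between notched_collar's own z axis and vertical below 0.1 rad and linear speed of notched_collar below 0.02 m/s); the robot touches nothing.
It fails at once if the plain collar is displaced by more than 25 mm (distance of plain_collar from where it was at the start of the episode above 0.025 m).
It fails at once if the small collar is displaced by more than 25 mm (distance of small_collar from where it was at the start of the episode above 0.025 m).
It also fails if it takes over 38 s, if anything falls off the work surface, if the arm or the gripper's body presses on something with over 40 N, if the wrist force passes 120 N, or if a joint passes its speed limit or range.

## Working session

There is one attempt and no reset: what is moved stays moved. The work goes in short steps, Python scripts to look and compute and a tool call to move; the robot and the scene stay as the last step left them, time stands still between calls to the robot, and variables do not carry over. Pictures are saved under pics/ and viewed, and the job is handed in when it is done.

Besides the shell and the picture viewer there is one more tool, called after ">>>" in YAML: its name, and indented under it one key for each argument. move_arm: Moves the arm, as the interface text tells. Its arguments: {"type":"object","properties":{"jaw":{"type":"array","items":{"type":"number"}},"offset":{"type":"array","items":{"type":"array","items":{"type":"number"}}},"roll":{"type":"array","items":{"type":"number"}},"grip_force":{"type":"number"}},"required":["jaw","offset","roll"]}

```bash
mkdir -p pics; ls; python3 - <<'E'
from station import arm
import cv2
s=arm.get_state();print(s)
for n in ["scene","side","wrist"]:
    f=arm.grab_frame(n);cv2.imwrite(f"pics/{n}0.png",f["pixels"]);print(n,{k:v for k,v in f.items() if k!="pixels"})
    for th in ["notched_collar","spindle","plain_collar","small_collar"]:
        print(th,[(d["p"],d["position"]) for d in arm.landmark_of(f,th)])
E
```

```text
pics
{'t': 0.0, 'q': array([ 2.88087200e-01,  3.59370987e-01,  1.10309141e-02, -3.65347545e-04,
       -1.22409064e+00, -2.88064376e-01]), 'qd': array([ 0.00048063, -0.00034381, -0.00129411,  0.00192974,  0.00124486,
        0.00016539]), 'joint_efforts': array([-8.00930356e-04, -5.82726967e+01,  2.93058443e+01,  6.99745238e+00,
        6.93249181e-03, -2.06530804e-04]), 'eef_pos': array([ 6.74495111e-01, -3.47990578e-05,  2.25618068e-01]), 'ee_rot': array([-1.57066125e+00, -1.66462612e-03,  3.14149094e+00]), 'force': array([ 0.48525765, -0.19148927,  0.7398261 ]), 'moment': array([-0.01817854, -0.0145532 , -0.00893375]), 'width': 0.08758507859073326}
scene {'fovy': 50.88330478346407, 'cx': 321.01491913294393, 'cy': 203.15747504413002, 'dist_coeffs': array([-0.09976242,  0.        ,  0.        ,  0.        ,  0.        ]), 'position': array([ 1.06494461, -0.38640388,  0.63702812]), 'attitude': array([-2.2930407 ,  0.01241918,  0.90641819]), 'shot': 1}
notched_collar [(0.97, [0.6354, 0.0591, 0.0]), (0.58, [0.6197, 0.162, 0.0013])]
spindle [(0.76, [0.5617, -0.1933, -0.0014])]
plain_col
[... 577 characters left out ...]
.0045])]
wrist {'fovy': 64.7631340874837, 'cx': 320.0012374123909, 'cy': 199.79034984747753, 'dist_coeffs': array([-0.0065546,  0.       ,  0.       ,  0.       ,  0.       ]), 'hand_eye': array([[ 9.99999579e-01, -4.48511603e-04,  8.01142164e-04,
         3.99160051e-04],
       [-8.92891079e-04, -2.71815327e-01,  9.62349017e-01,
        -1.56788553e-01],
       [-2.13861981e-04, -9.62349327e-01, -2.71815613e-01,
         7.28640794e-02],
       [ 0.00000000e+00,  0.00000000e+00,  0.00000000e+00,
         1.00000000e+00]]), 'shot': 3}
notched_collar [(0.91, [0.618, 0.1609, 0.0031]), (0.67, [0.6312, 0.0578, 0.0016])]
spindle []
plain_collar [(0.64, [0.4334, 0.0261, -0.0002])]
small_collar []
```

View pics/scene0.png

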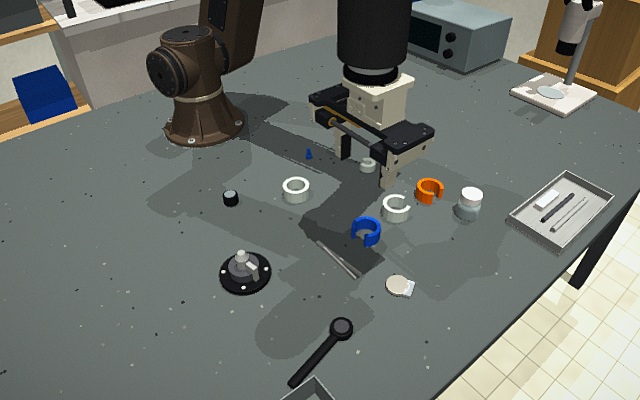

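View pics/side0.png

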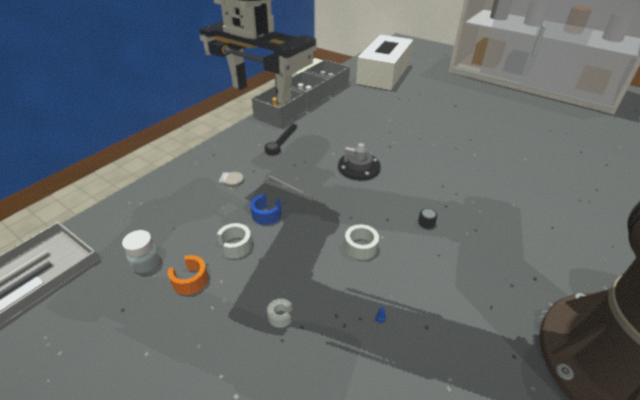

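View pics/wrist0.png

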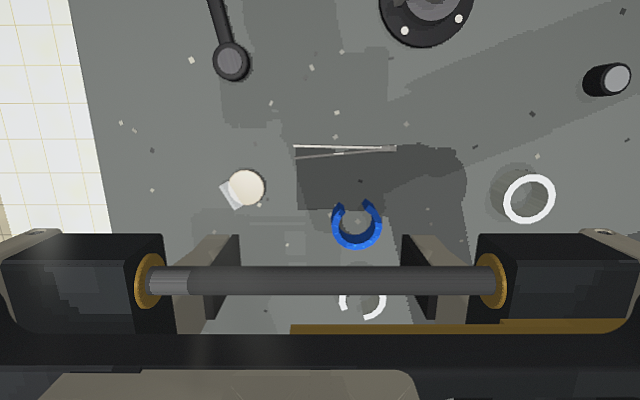

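Scene-picture candidates:
- blue notched ring at (366,232)
- white/aluminium notched ring at (396,208)
- orange notched ring at (430,192)
- plain ring at (296,189)
- small ring at (367,165)

The spindle is at (245,270). I choose the aluminium notched large ring at (396,208), about (0.62, 0.16). Next I'll make rectified close crops to confirm this and measure yaws.

```bash
cat > h.py <<'E'
import numpy as np,cv2
from scipy.spatial.transform import Rotation as Ro
def cam(f,s=None):
    fl=200/np.tan(np.radians(f["fovy"])/2)
    K=np.array([[fl,0,f["cx"]],[0,fl,f["cy"]],[0,0,1.]])
    if "hand_eye" in f:
        T=np.eye(4);T[:3,:3]=Ro.from_euler("xyz",s["ee_rot"]).as_matrix();T[:3,3]=s["eef_pos"]
        T=T@f["hand_eye"];R=T[:3,:3];p=T[:3,3]
    else: R=Ro.from_euler("xyz",f["attitude"]).as_matrix();p=f["position"]
    return K,f["dist_coeffs"],R,p
def proj(c,P):
    K,d,R,p=c
    rv=cv2.Rodrigues(R.T)[0];return cv2.projectPoints(np.asarray(P,float).reshape(-1,3),rv,-R.T@p,K,d)[0].reshape(-1,2)
def top(f,c,x,y,z,half=.06,n=400):
    # image: up = +x, left = +y
    g=(np.arange(n)+.5)/n*2*half-half
    V,U=np.meshgrid(g,g,indexing="ij")
    P=np.stack([x-V,y-U,np.full_like(U,z)],-1)
    m=proj(c,P).reshape(n,n,2).astype(np.float32)
    return cv2.remap(f["pixels"],m[...,0],m[...,1],cv2.INTER_CUBIC)
E
python3 - <<'E'
from station import arm
from h import *
ims=[];
for n in ["scene","side"]:
    f=arm.grab_frame(n);c=cam(f)
    ims.append(np.hstack([top(f,c,.62,.161,.03),top(f,c,.562,-.193,.04)]))
cv2.imwrite("pics/top1.png",np.vstack(ims)[:, :]);im=np.vstack(ims);cv2.imwrite("pics/top1.png",cv2.resize(im,(600,600)))
E
```

```text
(no output)
```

View pics/top1.png

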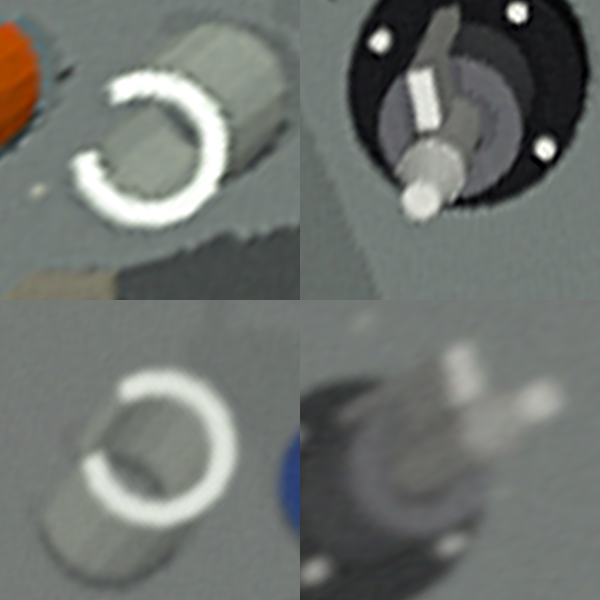

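```bash
cat >> h.py <<'E'
from scipy.optimize import minimize,differential_evolution
def fitmask(mask,model,x0,y0,half=.06,n=400,R=.015,a=(-np.pi,np.pi)):
    g=-((np.arange(n)+.5)/n*2*half-half)
    X,Y=np.meshgrid(x0+g,y0+g,indexing="ij")
    def cost(p):
        c,s=np.cos(p[2]),np.sin(p[2]);dx=X-p[0];dy=Y-p[1]
        m=model(c*dx+s*dy,-s*dx+c*dy)
        return 1-(m&mask).sum()/(m|mask).sum()
    r=differential_evolution(cost,[(x0-R,x0+R),(y0-R,y0+R),a],seed=1,popsize=20,maxiter=60,polish=False)
    return r.x,r.fun
def ring(u,v):
    r=np.hypot(u,v)
    w=11+(u*1e3-22)*.75 
    return (r<.030)&(r>.022)&~((u>0)&(abs(v)*1e3<np.clip(w,10,17)))
def key(u,v): return (u>.013)&(u<.036)&(abs(v)<.0045)
E
python3 - <<'E'
from station import arm
from h import *
for n in ["scene","side"]:
    f=arm.grab_frame(n);c=cam(f)
    t=top(f,c,.62,.161,.03);g=t.min(2)
    th=cv2.threshold(g,0,255,cv2.THRESH_OTSU)[0]
    for T in [th,(th+255)/2]:
        m=(g>T); k=cv2.connectedComponentsWithStats(m.astype(np.uint8))
        i=1+np.argmax(k[2][1:,4]);print(n,T,fitmask(k[1]==i,ring,.62,.161))
    t=top(f,c,.562,-.193,.046);g=t.min(2)
    cv2.imwrite(f"pics/key_{n}.png",t)
    T=170 if n=="scene" else 140
    k=cv2.connectedComponentsWithStats((g>T).astype(np.uint8))
    for i in range(1,k[0]):
        if k[2][i,4]>300: print(i,k[2][i],fitmask(k[1]==i,key,.562,-.193,R=.05)) if 1 else 0
E
python3 -c "
import cv2,numpy as np
cv2.imwrite('pics/k2.png',np.hstack([cv2.imread('pics/key_%s.png'%n) for n in('scene','side')]))"
```

```text
scene 169.0 (array([0.62059311, 0.16068458, 1.13504603]), np.float64(0.21204476356814805))
scene 212.0 (array([0.62046453, 0.16097797, 1.09868008]), np.float64(0.09325270528325902))
2 [102  28  23  24 391] (array([ 0.59384926, -0.16532413, -0.03798098]), np.float64(0.7439104674127716))
3 [ 152   78   41   77 2155] (array([ 0.56273501, -0.18974462,  0.1972684 ]), np.float64(0.06605823554976098))
4 [321 170  23  24 432] (array([ 0.58516888, -0.21440641, -2.35845428]), np.float64(0.8096916299559471))
7 [ 144  221   49   53 1877] (array([ 0.5704858 , -0.19192883,  2.80285372]), np.float64(0.4818181818181818))
side 156.0 (array([0.62027606, 0.15710327, 1.13208069]), np.float64(0.24108318184667465))
side 205.5 (array([0.62044791, 0.15764724, 1.03791998]), np.float64(0.3761684142079168))
1 [ 167   75   52   75 2890] (array([ 0.56407205, -0.19394612,  0.14187189]), np.float64(0.2646862483311081))
2 [ 207  124  115   76 3654] (array([ 0.56475929, -0.1952764 , -1.11131401]), np.float64(0.43777835996856174))
```

View pics/k2.png

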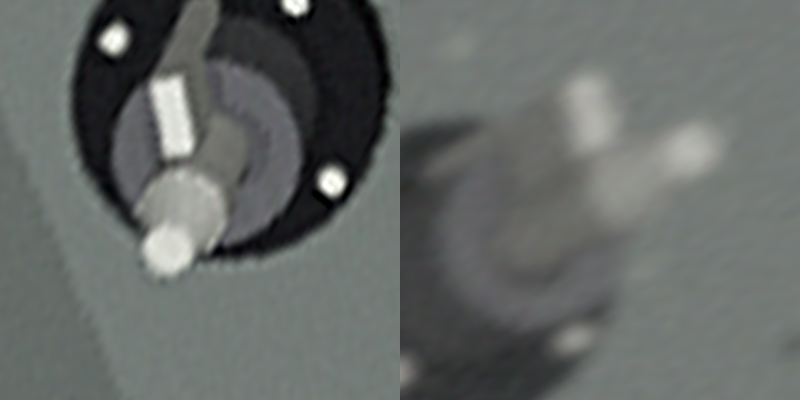

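The crops show one closed-back aluminium ring with a notch facing up-left, at about (0.6205, 0.159) with yaw of about 1.11. The spindle is at about (0.563, -0.192) with the key at yaw of about 0.18. Both fit well inside the available play. I'll move above the collar now.

>>> move_arm:
  jaw: [0,0,0,0,0]
  offset:
    - [0.0135,0,-0.04]
    - [0.0135,0,-0.04]
    - [0.0135,0,-0.04]
    - [0.0135,0,-0.04]
    - [0,0,0]
  roll: [0,0,0,0,0.155]
  grip_force: 20

```text
t: 1.58
eef_pos: [0.6202, 0.1626, 0.2268]
ee_rot: [-1.571, 0.0, 2.987]
force: [-0.8, -0.5, 0.5]
width: 0.0872
```

>>> move_arm:
  jaw: [0,0,0,0]
  offset:
    - [0,0.03,0]
    - [0,0.03,0]
    - [0,0,0]
    - [0,0,0]
  roll: [0.155,0.15,0,0]

```text
t: 2.08
eef_pos: [0.6217, 0.1601, 0.1678]
ee_rot: [-1.571, 0.001, 2.685]
force: [-0.2, -0.5, -0.3]
width: 0.0874
```

```bash
python3 - <<'E'
from station import arm
from h import *
s=arm.get_state();print(s["eef_pos"],s["ee_rot"])
f=arm.grab_frame("wrist");c=cam(f,s)
o=f["pixels"].copy()
R=lambda a:np.array([np.cos(a),np.sin(a)])
for a in np.linspace(0,2*np.pi,60):
  for p in proj(c,[[.6205+.03*np.cos(a),.159+.03*np.sin(a),.03]]): cv2.circle(o,tuple(int(v) for v in p),1,(0,0,255),-1)
cv2.imwrite("pics/w1.png",o)
t=top(f,c,.6205,.159,.03);cv2.imwrite("pics/w1t.png",t);g=t.min(2)
cv2.imwrite("pics/w1.png",np.hstack([cv2.resize(o,(480,300)),cv2.resize(t,(300,300))]))
for T in (150,190,215):
    k=cv2.connectedComponentsWithStats((g>T).astype(np.uint8));i=1+np.argmax(k[2][1:,4])
    print(T,fitmask(k[1]==i,ring,.6205,.159))
E
```

```text
[0.6217251  0.16012916 0.16781912] [-1.57146975e+00  1.16963014e-03  2.68511021e+00]
150 (array([ 0.6200745 ,  0.16064736, -1.19829226]), np.float64(0.8588389590667496))
190 (array([0.62005354, 0.16072972, 1.14356683]), np.float64(0.09206047652972371))
215 (array([0.6200799 , 0.16060943, 2.33278161]), np.float64(0.6510741791649777))
```

View pics/w1.png

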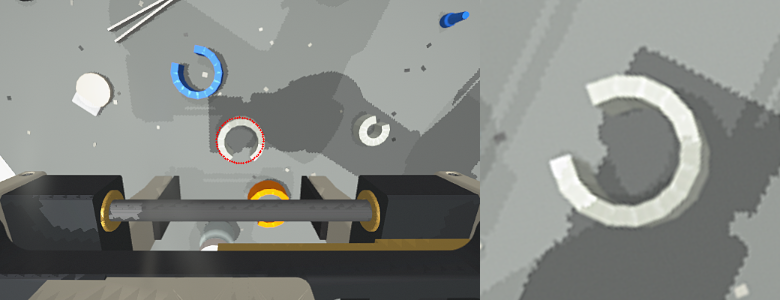

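The wrist view confirms the aluminium notched ring at (0.620, 0.161), yaw about 1.13, already between the jaws' lines. I'll descend.

>>> move_arm:
  jaw: [0,0,0,0,0]
  offset:
    - [0.0018,0.04,0]
    - [0,0.04,0]
    - [0,0.04,0]
    - [0,0.03,0]
    - [0,0.012,0]
  roll: [0,0,0,0,0]

```text
t: 2.75
eef_pos: [0.6194, 0.1607, 0.004]
ee_rot: [-1.57, -0.0, 2.683]
force: [0.1, -0.1, 0.9]
width: 0.0878
```

>>> move_arm:
  jaw: [0,0.5,1,1,1]
  offset:
    - [0,0,0]
    - [0,0,0]
    - [0,0,0]
    - [0,0,0]
    - [0,0,0]
  roll: [0,0,0,0,0]

```text
t: 3.38
eef_pos: [0.6197, 0.161, 0.0053]
ee_rot: [-1.572, 0.001, 2.682]
force: [-1.4, 0.6, 4.4]
width: 0.0596
```

>>> move_arm:
  jaw: [1,1,1]
  offset:
    - [0,0,0]
    - [0,0,0]
    - [0,0,0]
  roll: [0,0,0]

```text
t: 3.75
eef_pos: [0.6197, 0.161, 0.0053]
ee_rot: [-1.571, 0.001, 2.682]
force: [-2.4, -0.6, 5.3]
width: 0.0598
```

>>> move_arm:
  jaw: [1,1,1,1,1]
  offset:
    - [0,-0.02,0]
    - [0,-0.04,0]
    - [0,-0.04,0]
    - [0,-0.01,0]
    - [0,0,0]
  roll: [0,0,0,0,0]

```text
t: 4.38
eef_pos: [0.6193, 0.1609, 0.1148]
ee_rot: [-1.572, 0.0, 2.681]
force: [-0.2, 0.5, -0.9]
width: 0.0597
```

>>> move_arm:
  jaw: [1,1,1,1,1]
  offset:
    - [-0.0132,0,0.0427]
    - [-0.0132,0,0.0427]
    - [-0.0132,0,0.0427]
    - [-0.0132,0,0.0427]
    - [-0.0132,0,0.0427]
  roll: [0,0,0,0,0]

```text
t: 5.0
eef_pos: [0.5822, -0.0612, 0.1126]
ee_rot: [-1.569, -0.003, 2.682]
force: [1.2, 0.2, -1.3]
width: 0.0601
```

>>> move_arm:
  jaw: [1,1,1,1,1]
  offset:
    - [-0.0132,0,0.0427]
    - [-0.0132,0,0.0427]
    - [-0.0132,0,0.0427]
    - [0,0,0]
    - [0,0,0]
  roll: [0,0,0,0.155,0.155]

```text
t: 5.62
eef_pos: [0.5609, -0.1929, 0.1124]
ee_rot: [-1.569, -0.003, 2.365]
force: [-0.3, -0.4, -0.4]
width: 0.0599
```

>>> move_arm:
  jaw: [1,1,1,1,1]
  offset:
    - [0,0,0]
    - [0,0,0]
    - [0,0,0]
    - [0,0,0]
    - [0,0,0]
  roll: [0.155,0.155,0.155,0.155,0]

```text
t: 6.25
eef_pos: [0.5613, -0.1921, 0.1128]
ee_rot: [-1.568, -0.001, 1.752]
force: [0.5, -0.6, -0.1]
width: 0.0596
```

```bash
python3 - <<'E'
from station import arm
from h import *
s=arm.get_state();print(s["eef_pos"],s["ee_rot"],s["width"])
x,y,z=s["eef_pos"]
f=arm.grab_frame("wrist");cv2.imwrite("pics/w2.png",f["pixels"])
o=[cv2.resize(f["pixels"],(400,250))]
for n in("scene","side"):
    f=arm.grab_frame(n);c=cam(f);p=proj(c,[[.563,-.192,.05]])[0].astype(int)
    q=f["pixels"][max(p[1]-90,0):p[1]+60,max(p[0]-100,0):p[0]+100];o.append(cv2.resize(q,(400,300),interpolation=cv2.INTER_CUBIC))
cv2.imwrite("pics/c2.png",np.hstack(o[1:]))
E
```

```text
[ 0.56131304 -0.19206667  0.11282086] [-1.56804249e+00 -8.65812415e-04  1.75237884e+00] 0.05955677749382223
```

View pics/w2.png

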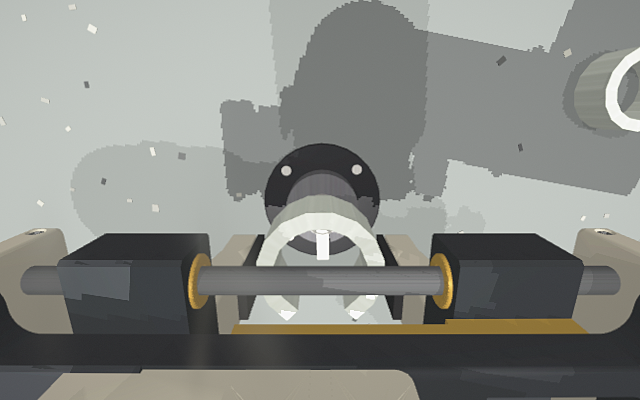

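View pics/c2.png

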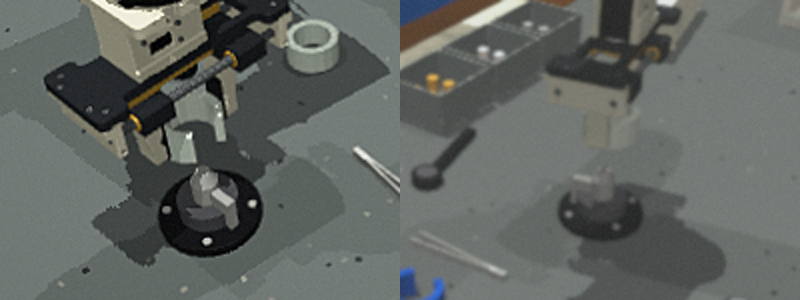

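The wrist view shows the notch (opening near (320,310)) lined up with the key (322,245), on the same side. I'll lower it in two stages.

>>> move_arm:
  jaw: [1,1,1,1]
  offset:
    - [0,0.02,-0.002]
    - [0,0.02,0]
    - [0,0.012,0]
    - [0,0,0]
  roll: [0,0,0,0]

```text
t: 6.9
eef_pos: [0.5636, -0.1918, 0.0617]
ee_rot: [-1.569, -0.0, 1.752]
force: [0.3, 0.8, -0.1]
width: 0.0599
```

```bash
python3 - <<'E'
from station import arm
from h import *
s=arm.get_state();print(s["eef_pos"],s["ee_rot"],s["force"])
w=arm.grab_frame("wrist");o=[]
for n in("scene","side"):
    f=arm.grab_frame(n);c=cam(f);p=proj(c,[[.563,-.192,.05]])[0].astype(int)
    q=f["pixels"][max(p[1]-90,0):p[1]+60,max(p[0]-100,0):p[0]+100];o.append(cv2.resize(q,(400,300),interpolation=cv2.INTER_CUBIC))
o=np.hstack(o);w=cv2.resize(w["pixels"][130:350,120:520],(545,300))
cv2.imwrite("pics/c3.png",np.vstack([o,np.pad(w,((0,0),(0,255),(0,0)))]))
E
```

```text
[ 0.56364533 -0.19181894  0.06165257] [-1.56882890e+00 -4.04833019e-04  1.75247502e+00] [ 0.27341725  0.83570872 -0.10824054]
```

View pics/c3.png

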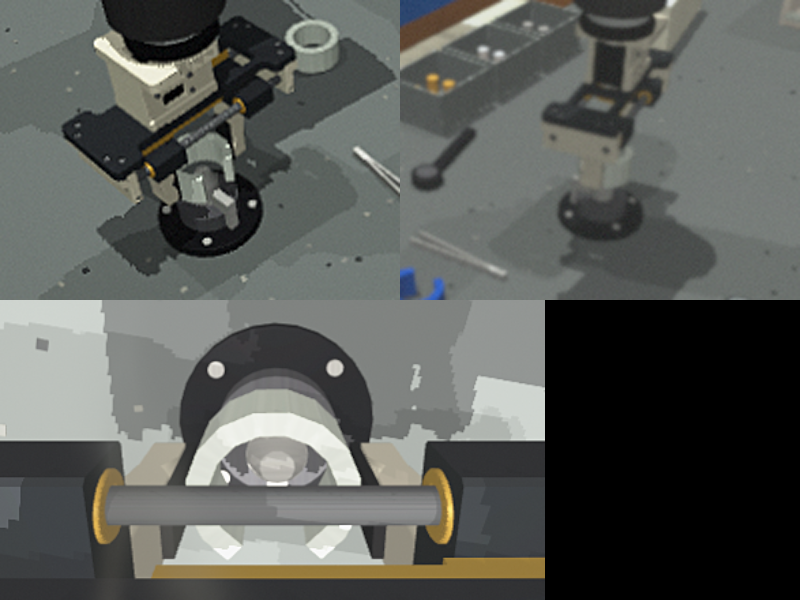

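The post top is inside the bore, centred at (275,460) in the wrist crop, and the key faces the notch. There's no contact force. About 26 mm remain to the seat.

>>> move_arm:
  jaw: [1,1,1,1,1]
  offset:
    - [0,0.008,0]
    - [0,0.008,0]
    - [0,0.006,0]
    - [0,0.003,0]
    - [0,0,0]
  roll: [0,0,0,0,0]

```text
t: 7.68
eef_pos: [0.5641, -0.1918, 0.0372]
ee_rot: [-1.57, -0.0, 1.752]
force: [0.2, 0.6, 0.2]
width: 0.06
```

>>> move_arm:
  jaw: [1,1,1]
  offset:
    - [0,0.001,0]
    - [0,0.001,0]
    - [0,0,0]
  roll: [0,0,0]

```text
t: 8.05
eef_pos: [0.5643, -0.1918, 0.0356]
ee_rot: [-1.571, 0.0, 1.752]
force: [-0.0, 0.2, -1.2]
width: 0.06
```

>>> move_arm:
  jaw: [1,0.6,0.3,0,0]
  offset:
    - [0,0.0005,0]
    - [0,0,0]
    - [0,0,0]
    - [0,0,0]
    - [0,0,0]
  roll: [0,0,0,0,0]

```text
t: 8.68
eef_pos: [0.5643, -0.1918, 0.035]
ee_rot: [-1.571, -0.0, 1.752]
force: [-0.3, -0.0, 0.3]
width: 0.0761
```

>>> move_arm:
  jaw: [0,0,0,0,0]
  offset:
    - [0,0,0]
    - [0,-0.03,0]
    - [0,-0.04,0]
    - [0,-0.05,0]
    - [0,-0.05,0]
  roll: [0,0,0,0,0]

```text
t: 9.3
eef_pos: [0.564, -0.1918, 0.2066]
ee_rot: [-1.571, -0.0, 1.752]
force: [0.7, 0.1, 0.2]
width: 0.0875
```

```bash
python3 - <<'E'
from station import arm
from h import *
s=arm.get_state();print(s["t"],s["eef_pos"],s["width"],s["force"])
w=arm.grab_frame("wrist");o=[]
for n in("scene","side"):
    f=arm.grab_frame(n);c=cam(f);p=proj(c,[[.563,-.192,.05]])[0].astype(int)
    im=f["pixels"].copy()
    for z in(.03,.06):
        for P in proj(c,[[.563+.03*np.cos(a),-.192+.03*np.sin(a),z] for a in np.linspace(0,6.28,40)]): im[int(P[1]),int(P[0])]=(0,0,255)
    for src in (f["pixels"],im) if n=="scene" else (im,):
        q=src[max(p[1]-60,0):p[1]+60,p[0]-80:p[0]+80];o.append(cv2.resize(q,(400,300),interpolation=cv2.INTER_NEAREST))
    t=top(f,c,.563,-.192,.06);g=t.min(2)
    for T in(170,200):
        k=cv2.connectedComponentsWithStats((g>T).astype(np.uint8))
        if k[0]>1:
            i=1+np.argmax(k[2][1:,4]);print(n,T,fitmask(k[1]==i,ring,.563,-.192))
    for th in("plain_collar","small_collar"):print(th,[(d["p"],d["position"]) for d in arm.landmark_of(f,th)])
o.append(cv2.resize(w["pixels"][50:350,120:520],(400,300)))
cv2.imwrite("pics/c4.png",np.vstack([np.hstack(o[:2]),np.hstack(o[2:])]))
E
```

```text
9.3 [ 0.5640202  -0.19181244  0.20658301] 0.08749286318136235 [0.66579392 0.07485088 0.22693705]
scene 170 (array([ 0.56457501, -0.19188613,  1.75653125]), np.float64(0.7095438987502984))
scene 200 (array([ 0.56435904, -0.1917677 ,  2.03105477]), np.float64(0.7360175338907379))
plain_collar [(0.57, [0.4275, 0.0314, -0.0002])]
small_collar [(0.77, [0.4558, 0.2271, 0.0016])]
side 170 (array([ 0.56442039, -0.19668045, -2.34787127]), np.float64(0.7963955187530443))
plain_collar [(0.86, [0.4267, 0.0293, 0.001])]
small_collar [(0.68, [0.4558, 0.2273, 0.0005])]
```

View pics/c4.png

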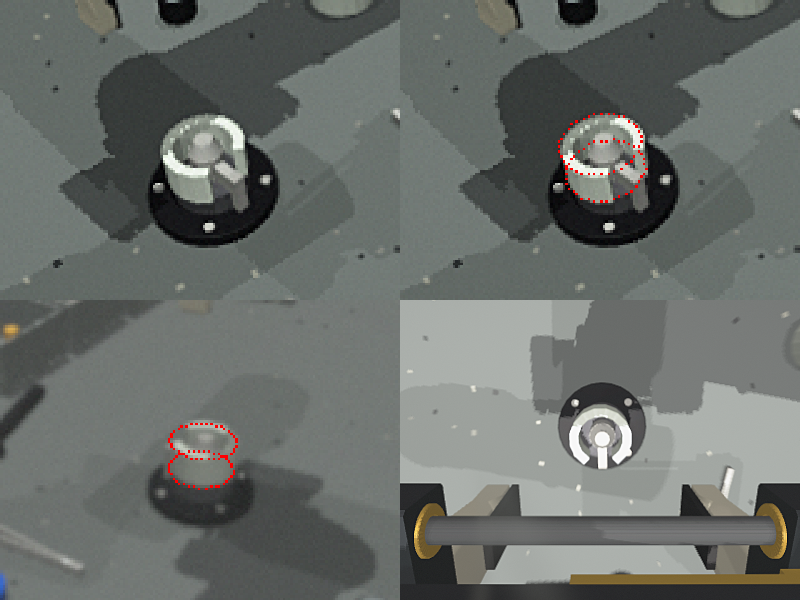

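The collar sits level on the seat. Its rims match the predicted circles at 30 and 60 mm in both views, the key is in the notch, the gripper is clear and the bystanders haven't moved.

```bash
python3 -c "
from station import arm
print(arm.job_done())"
```

```text
the job is handed in; nothing more can be done
None
```

The notched aluminium collar is on the spindle's seat with the key in its notch, released, and the job is handed in at about 9.5 s of the 38 s allowed. I gripped it by its ±y facets, turned it about 0.93 rad to match the key, and lowered it over the post.

**Last checks that agreed:**
- **Seating:** in the scene and side pictures, the collar's rims match circles drawn for a seated collar at 30 mm and 60 mm height.
- **Alignment:** the wrist view shows the key in the notch and the post roughly centred in the bore.
- **Release:** the gripper is open and clear, about 0.17 m above its release height. Forces were about 1 N or less during lowering.
- **Bystanders:** the networks place the plain collar and small collar within about 4 mm of where they were at the start, which is their own accuracy.

**Check that failed:** the automatic outline fit of the seated collar was poor (mismatch of 0.71–0.80), because shading and the post broke up the bright rim. I disregarded its angles and relied on the pictures. Its centres still agreed to within about 5 mm.

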